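Draw the bolt of the fittings locker and open its second leaf

TASK

Of the two small fittings lockers, the green one is needed: its first door leaf already stands open, but its other leaf is still held shut by an upright bolt with a red knob on top. With the leaf still shut, lift that bolt well up out of its keeper, then swing the leaf wide open, to about a right angle, and leave it standing open with the bolt still raised. Leave the bolted leaf of the grey locker and its bolt as they are.

Things in the scene. Friction and masses are not known exactly. Their poses are not given: they have to be found in the camera images.
- green_knob (a point): Centre of the red knob (upright cylinder, 25 mm diameter, 30 mm tall) atop the bolt on the green locker's shut leaf, the LEFT one seen from the robot; the right leaf stands open. With the bolt down this centre is 247 mm above the bench; leaves and locker are 200 mm high, so the knob is free all round. Round: it can turn in a grip as the leaf swings. z is up.
- green_bolt (a joint): Lift of that bolt, m: 0 down, 0.035 at its upper stop. It is an upright 10 mm steel rod on the leaf's outer face near its free edge and swings with the leaf; its foot stands 16 mm deep in a keeper at the locker's bottom, and 18 mm of lift clears it. It takes about 5 N to lift and stays by friction where it is left.
- green_hinge (a point): Point on the upright hinge axis of that leaf, 247 mm above the bench. The knob runs about it on an arc of 106 mm radius. The axes turn with the leaf: z up; leaf shut, x points into the locker, away from the robot, y from the knob to the hinge. The locker (270 mm wide, 130 deep) is fixed, doors towards the robot.
- green_leaf (a joint): Opening angle of that leaf, rad: 0 shut, 1.75 at its stop; it grows as the free edge comes out towards the robot, clockwise seen from above. The leaf (133 mm wide, 175 high, 16 thick, green steel) swings lightly (under 2 N at the knob) and stays where it is left; bolted, it gives only about 0.02 rad.
- grey_knob (a point): Centre of the same kind of red knob on the bolt of the grey locker (same size and build, but its RIGHT leaf is the bolted one). Not to be moved.

How it is judged:
By the outcome, as a careful person would: the job done as asked, in the order asked, and still so for the second after the job is handed in, with the robot touching nothing.
It also fails if it takes over 38 s, if anything falls off the work surface, if the arm or the gripper's body presses on something with over 40 N, if the wrist force passes 120 N, or if a joint passes its speed limit or range.

ROBOT

A 6-joint arm with a two-finger parallel gripper is mounted at the origin on the work surface. World frame = base frame: x ahead of the robot, y to its left, z up, the work surface at z = 0. Lengths are in m, angles in rad, forces in N, time in s.
With the tool pointing down it reaches from about 0.25 to 0.775 m from the base axis. Payload 4 kg.
Tool frame: the origin (TCP) lies between the finger pads; the fingertips stand 19 mm ahead of it and the grasp point (between the pads) is the TCP; x points along the fingers, y is the direction in which the jaws open and shut, and the axes are right-handed (so a half turn about x gives the same grasp; the last joint's range is limited). The gripper opens to 94 mm and grips with 3 to 60 N. Pads are 16 mm wide; open, the fingers measure 119 mm over their backs; the gripper's body (75 mm by 177 mm) begins 78 mm behind the grasp point.
Start: joints at [1.141, 0.087, 1.371, -0, 1.684, -0.103], TCP at [0.177, 0.521, 0.225] pointing down, gripper open.
Joint ranges: [-3.1, 3.1], [-0.76, 2.03], [0.27, 2.55], [-1.08, 4.22], [0.17, 2.65], [-2.57, 2.57]. Speed limits (rad/s): [2.79, 2.79, 3.14, 3.14, 3.14, 3.14].

INTERFACE

Orientations are given as a unit quaternion [w, x, y, z].
In Python, from rig import robot gives the robot as it stands.
- The arm moves only by the tool send_rows, never from a script. Its argument "moves" is a list of rows, each a list of 4 numbers: the shift along the tool's x, y, z normalised to -1 to 1, where 1 is 0.1 m, then the turn about the tool's x normalised to -1 to 1, where 1 is pi/2 rad. A call has exactly 8 rows; each row shifts and turns the commanded pose from where the row before left it, along the tool's axes as they then stand; what a row does not reach is not made up. A row lasts 1/8 s, in which the tool goes at most 62.5 mm and 10.7 degrees, less where a joint would pass 70% of its speed; a pose out of reach is approached as far as the arm can. A call with a number of a shift or a turn outside -1 to 1 is refused whole. A call with a gripper value outside its range is refused whole. "gripper" is the closure, from 0 (fully open) to 1 (shut), set as the call begins (left out, the last holds). The fingers move at their own pace and stop on an object; "force" is the grip in N (left out, the last holds). Time passes only in rows, so rows that do not move let the fingers close, or fill a call up. It gives the time, the measured TCP pose, the force and the opening at its end, in the units of the state.
- robot.sense(): the state, without advancing time (a new reading comes with each control period).
- robot.capture(name): name is "scene" or "top"; returns (picture, depth): 420x560x3 uint8, red, green, blue; 420x560 float32, m along the optical axis (not along the pixel's ray), 0 where there is no reading.
- robot.calibration(name): a dict with "fx", "fy", "cx", "cy" (pixels), "T" (4x4, takes a point from camera to world coordinates). Camera axes: x right, y down, z forward; pixel columns grow to the right and rows downward; lengths in m; the calibration is good to about 2 mm. A picture is of the moment at which its call begins. calibration takes no time and is no camera call.
- robot.close_job(): hands the job in, once; it reports no verdict.
The state is a dict: "time_s": time; "joints": joint angles; "dq": joint speeds; "joint_torque": joint torques, N m; "position": TCP position; "tcp_rot": TCP orientation; "ft_force": force on the tool from outside, world axes, zero at the start; "ft_torque": the same for the moment, N m; "grip_width": finger opening in m.
Only numpy, scipy, OpenCV 4.12 (cv2) and the standard library are available. Lean on these libraries where they do the work, as an engineer would, in place of code of your own. Each camera call takes 0.05 s, during which the arm holds its last target. There are 200 camera calls.

## Working session

There is one attempt and no reset: what is moved stays moved. The work goes in short steps, Python scripts to look and compute and a tool call to move; the robot and the scene stay as the last step left them, time stands still between calls to the robot, and variables do not carry over. Pictures are saved under pics/ and viewed, about 8 in all and at most 12, crops included, and the job is handed in when it is done.

Besides the shell and the picture viewer there is one more tool, called after "Call:" as name([rows], argument=value, ...), one row to a line, values as JSON. send_rows: Moves the arm, as the interface text tells. Scaled input: -1 to 1 covers 0.1 m each way for a shift and pi/2 rad each way for a turn. Its arguments: {"type":"object","properties":{"moves":{"type":"array"},"gripper":{"type":"number"},"force":{"type":"number"}},"required":["moves"]}

```bash
mkdir -p pics
python3 - <<'E'
from rig import robot
import cv2,numpy as np
s=robot.sense();print(s)
for n in("scene","top"):
    p,d=robot.capture(n);cv2.imwrite(f"pics/{n}0.png",p[:,:,::-1]);np.savez(f"{n}0.npz",p=p,d=d)
    c=robot.calibration(n);print(n,c)
    K=np.array([[c["fx"],0,c["cx"]],[0,c["fy"],c["cy"]],[0,0,1]])
    hsv=cv2.cvtColor(p,cv2.COLOR_RGB2HSV)
    m=(((hsv[...,0]<8)|(hsv[...,0]>172))&(hsv[...,1]>140)&(hsv[...,2]>60)).astype(np.uint8)
    k,l,st,ce=cv2.connectedComponentsWithStats(m)
    for i in range(1,k):
        if st[i,4]<15: continue
        v,u=np.where(l==i);z=d[v,u];ok=z>0
        P=np.c_[(u-c["cx"])/c["fx"]*z,(v-c["cy"])/c["fy"]*z,z,np.ones_like(z)][ok]@np.array(c["T"]).T
        print(st[i],ce[i].round(1),P[:,:3].min(0).round(3),P[:,:3].max(0).round(3),np.median(P[:,:3],0).round(3))
E
```

```text
{'time_s': 0.0, 'joints': array([ 1.14092706e+00,  8.79342797e-02,  1.37223106e+00, -5.79286902e-05,
        1.68359267e+00, -1.03079604e-01]), 'dq': array([ 0.0005271 , -0.00126647, -0.00166653, -0.00054808,  0.00084905,
        0.00020408]), 'joint_torque': array([-8.57588093e-04, -3.40183496e+01, -3.02426326e+01,  7.15943123e-02,
        3.29133833e-02, -1.51764234e-04]), 'position': array([0.17635338, 0.52042875, 0.22332722]), 'tcp_rot': array([ 0.6975059 ,  0.11428245,  0.69786982, -0.11577027]), 'ft_force': array([-0.24057364, -0.44672317, -0.3568701 ]), 'ft_torque': array([-0.02557243,  0.03223402,  0.05648002]), 'grip_width': 0.0937780852211645}
scene {'fx': 466.57529184087633, 'fy': 466.57529184087633, 'cx': 282.0325492728583, 'cy': 206.4254068120682, 'T': array([[ 0.96420144, -0.23344181,  0.1257796 ,  0.48119878],
       [-0.26513964, -0.85600874,  0.4437905 , -0.37938713],
       [ 0.00406918, -0.4612526 , -0.88725954,  1.02051496],
       [ 0.        ,  0.        ,  0.        ,  1.        ]])}
[254 101  12  17 158] [259.5 108.8] [0.596 0.227 0.232] [0.617 0.253 0.265] [0.605 0.235 0.259]
[317 317  16  18 210] [324. 325.] [ 0.587 -0.236  0.198] [ 0.61  -0.199  0.265] [ 0.597 -0.226  0.261]
top {'fx': 429.9239379416121, 'fy': 429.9239379416121, 'cx': 281.3768804772412, 'cy': 200.8438751738305, 'T': array([[ 0.00599029, -0.99428195,  0.10661854,  0.51602513],
       [-0.99966378, -0.00326441,  0.0257228 ,  0.05213761],
       [-0.02522766, -0.10673678, -0.99396721,  0.95821768],
       [ 0.        ,  0.        ,  0.        ,  1.        ]])}
[171 184  17  15 202] [178.8 191.5] [0.595 0.229 0.098] [0.618 0.296 0.265] [0.606 0.239 0.261]
[456 190  15  15 167] [463.2 197.2] [ 0.587 -0.235  0.256] [ 0.61  -0.212  0.266] [ 0.598 -0.223  0.262]
```

View pics/scene0.png

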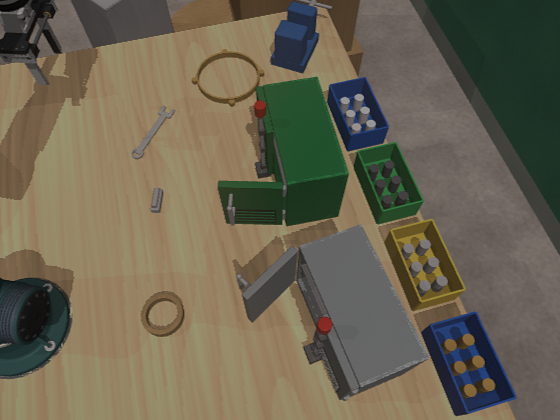

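View pics/top0.png

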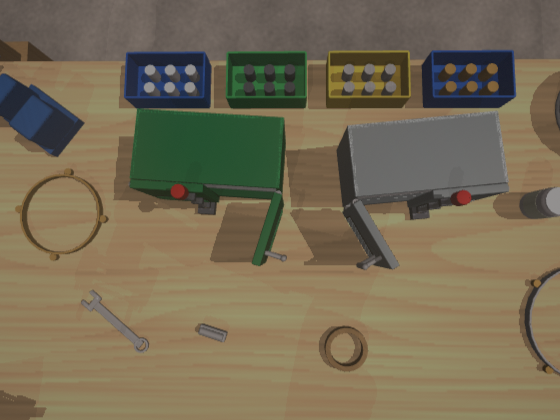

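The scene view shows the green locker with its red knob at (259,107) and its right leaf open at (250,200). The grey locker's knob is at (324,325). The top view has the green knob at (179,191) with its keeper at (206,208). Next I'll triangulate the knob and get the locker's yaw.

```bash
cat > h.py <<'E'
from rig import robot
import cv2,numpy as np
def pts(n,p,d):
    c=robot.calibration(n);v,u=np.indices(d.shape)
    P=np.stack([(u-c["cx"])/c["fx"]*d,(v-c["cy"])/c["fy"]*d,d],-1)
    T=np.array(c["T"]);return P@T[:3,:3].T+T[:3,3]
def redmask(p):
    h=cv2.cvtColor(p,cv2.COLOR_RGB2HSV)
    return ((h[...,0]<8)|(h[...,0]>172))&(h[...,1]>140)&(h[...,2]>60)
def ray(n,uv):
    c=robot.calibration(n);T=np.array(c["T"])
    r=T[:3,:3]@np.array([(uv[0]-c["cx"])/c["fx"],(uv[1]-c["cy"])/c["fy"],1]);return T[:3,3],r/np.linalg.norm(r)
def R(q):
    from scipy.spatial.transform import Rotation as Ro
    return Ro.from_quat([q[1],q[2],q[3],q[0]]).as_matrix()
E
python3 - <<'E'
from h import *
A=np.zeros((3,3));b=np.zeros(3)
for n in("scene","top"):
    f=np.load(n+"0.npz");p,d=f["p"],f["d"];W=pts(n,p,d)
    m=redmask(p)&(W[...,1]>.1)&(W[...,1]<.3)
    t=m&(W[...,2]>.253)
    q=W[t];print(n,t.sum(),q.min(0).round(4),q.max(0).round(4),q.mean(0).round(4))
    v,u=np.where(t);(x,y),r=cv2.minEnclosingCircle(np.c_[u,v].astype(np.float32));print(x,y,r)
    o,r=ray(n,(x,y));M=np.eye(3)-np.outer(r,r);A+=M;b+=M@o
    h=cv2.cvtColor(p,cv2.COLOR_RGB2HSV)
    g=(h[...,0]>45)&(h[...,0]<85)&(h[...,1]>90)&(abs(W[...,2]-.2)<.006)&(W[...,0]>.61)&(W[...,0]<.8)&(W[...,1]>.0)
    rc=cv2.minAreaRect(W[g][:,:2].astype(np.float32)*1000);print(g.sum(),rc,cv2.boxPoints(rc).round(0).tolist())
print("tri top",np.linalg.solve(A,b))
print(R(robot.sense()["tcp_rot"]).round(4))
E
```

```text
scene 104 [0.5957 0.2276 0.2533] [0.6172 0.2534 0.2651] [0.6061 0.2387 0.2598]
259.5 106.5 6.041623115539551
6295 ((685.6890869140625, 208.52935791015625), (274.4996032714844, 146.2367706298828), 86.6281509399414) [[605.0, 76.0], [751.0, 67.0], [767.0, 341.0], [621.0, 350.0]]
top 175 [0.5954 0.2288 0.253 ] [0.6182 0.2524 0.2653] [0.6064 0.2404 0.2612]
178.07142639160156 191.2857208251953 7.574558258056641
10936 ((685.9381103515625, 208.16534423828125), (271.01507568359375, 147.4571990966797), 86.17402648925781) [[603.0, 78.0], [750.0, 68.0], [769.0, 338.0], [621.0, 348.0]]
tri top [0.60678412 0.24204099 0.25464369]
[[-8.000e-04  3.210e-01  9.471e-01]
 [-1.800e-03  9.471e-01 -3.210e-01]
 [-1.000e+00 -2.000e-03 -2.000e-04]]
```

Call:
send_rows([
  [-0.5, 0, 0, 0],
  [-0.5, 0, 0, 0],
  [0, -0.12, 0.45, 0],
  [0, -0.12, 0.45, 0],
  [0, -0.12, 0.45, 0],
  [0, -0.12, 0.45, 0],
  [0, -0.12, 0.45, 0],
  [0, -0.12, 0.45, 0],
], gripper=0, force=20)

```text
time_s: 1.1
position: [0.4102, 0.365, 0.3239]
tcp_rot: [0.697, 0.115, 0.698, -0.115]
ft_force: [0.0, 0.8, 0.5]
grip_width: 0.0942
```

Call:
send_rows([
  [0, -0.11, 0.45, 0],
  [0, -0.11, 0.45, 0],
  [0, -0.11, 0.45, 0],
  [0, -0.11, 0.45, 0],
  [0, -0.11, 0.45, 0],
  [0, 0, 0, 0],
  [0, 0, 0, 0],
  [0, 0, 0, 0],
])

```text
time_s: 2.1
position: [0.6036, 0.2428, 0.3251]
tcp_rot: [0.698, 0.115, 0.698, -0.114]
ft_force: [-0.1, -0.2, -0.0]
grip_width: 0.094
```

Run:
```python
from h import *
s=robot.sense();print(s["time_s"],s["position"],s["ft_force"])
p,d=robot.capture("scene");cv2.imwrite("pics/scene1.png",cv2.resize(p[30:230,130:400,::-1],None,fx=2.8,fy=2.8))
W=pts("scene",p,d);t=redmask(p)&(W[...,1]>.1)&(W[...,1]<.3);print(t.sum())
```

```text
2.1 [0.60358792 0.24276128 0.32509348] [-0.09814958 -0.15671455 -0.006957  ]
106
```

View pics/scene1.png

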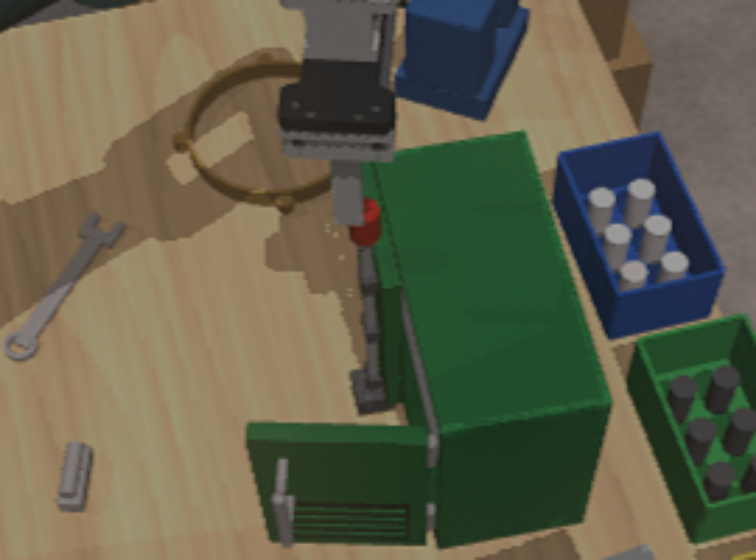

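The zoomed view shows the near finger at (347,200), above and in line with the red knob at (365,222). Nothing is in the way, so I'll descend.

Call:
send_rows([
  [0.15, -0.01, 0.03, 0],
  [0.2, 0, 0, 0],
  [0.2, 0, 0, 0],
  [0.15, 0, 0, 0],
  [0.06, 0, 0, 0],
  [0, 0, 0, 0],
  [0, 0, 0, 0],
  [0, 0, 0, 0],
])

```text
time_s: 3.15
position: [0.6075, 0.2399, 0.2495]
tcp_rot: [0.698, 0.115, 0.697, -0.115]
ft_force: [-0.2, -0.9, 0.8]
grip_width: 0.0941
```

Call:
send_rows([
  [0, 0, 0, 0],
  [0, 0, 0, 0],
  [0, 0, 0, 0],
  [0, 0, 0, 0],
  [0, 0, 0, 0],
  [0, 0, 0, 0],
  [0, 0, 0, 0],
  [0, 0, 0, 0],
], gripper=1, force=20)

```text
time_s: 4.15
position: [0.6075, 0.2414, 0.2485]
tcp_rot: [0.698, 0.116, 0.697, -0.113]
ft_force: [1.5, 4.6, -1.1]
grip_width: 0.0246
```

Call:
send_rows([
  [-0.04, 0.01, 0, 0],
  [-0.04, 0, 0, 0],
  [-0.05, 0, 0, 0],
  [-0.05, 0, 0, 0],
  [-0.05, 0, 0, 0],
  [-0.05, 0, 0, 0],
  [-0.02, 0, 0, 0],
  [0, 0, 0, 0],
])

```text
time_s: 5.15
position: [0.6073, 0.2414, 0.279]
tcp_rot: [0.698, 0.115, 0.698, -0.114]
ft_force: [-0.1, 4.9, -2.6]
grip_width: 0.0247
```

Run:
```python
from h import *
s=robot.sense();print(s["time_s"],s["position"],s["ft_force"],s["grip_width"])
p,d=robot.capture("scene");cv2.imwrite("pics/scene2.png",cv2.resize(p[80:200,210:330,::-1],None,fx=4.5,fy=4.5))
for n in("scene","top"):
    p,d=robot.capture(n);W=pts(n,p,d);t=redmask(p)&(W[...,1]>.1)&(W[...,1]<.3);
    if t.sum():print(n,t.sum(),W[t].min(0),W[t].max(0))
```

```text
5.15 [0.60731301 0.24138721 0.27897897] [-0.14996848  4.938235   -2.56730635] 0.024677274557273577
```

View pics/scene2.png

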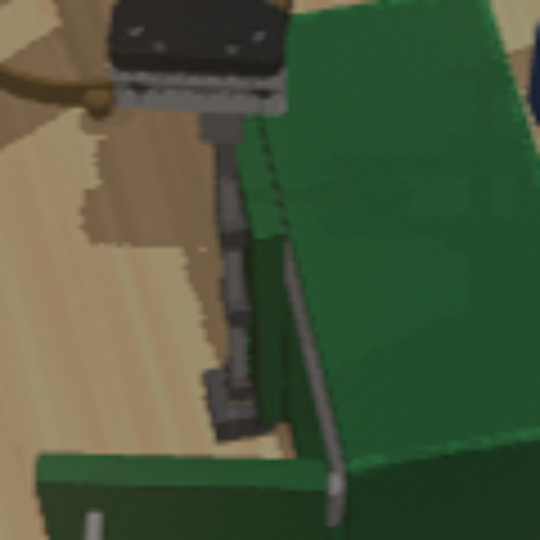

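The crop shows the finger at (220,125) hiding the knob, with the rod below it at (228,170) going down to the keeper at (235,405). The leaf is still shut. The TCP rose 30 mm with the grip held. Next I'll work out the arc.

Run:
```python
from h import *
s=robot.sense();M=R(s["tcp_rot"]);K=s["position"][:2]
psi=np.radians(3.8);H=K+.106*np.array([np.sin(psi),np.cos(psi)]);print(H)
th=np.radians(np.r_[0,1.5,3,6,9,12,15,15,15,np.linspace(15,95,17)[1:]])
a=-np.pi/2-psi-th
P=H+.106*np.c_[np.cos(a),np.sin(a)]
D=np.c_[np.diff(P,axis=0),np.zeros(len(P)-1)]@M*10
for r,p in zip(D.round(3),P[1:]):print(r,p.round(4))
```

```text
[0.6142992  0.34716771]
[-0.    -0.007 -0.027] [0.6045 0.2416]
[-0.    -0.006 -0.027] [0.6017 0.2419]
[ 0.    -0.01  -0.055] [0.5963 0.2427]
[ 0.    -0.007 -0.055] [0.5908 0.2438]
[ 0.    -0.004 -0.055] [0.5854 0.2452]
[ 0.    -0.001 -0.055] [0.5801 0.2468]
[0. 0. 0.] [0.5801 0.2468]
[0. 0. 0.] [0.5801 0.2468]
[ 0.     0.004 -0.092] [0.5715 0.2502]
[ 0.     0.012 -0.092] [0.5632 0.2543]
[ 0.    0.02 -0.09] [0.5553 0.2591]
[ 0.     0.028 -0.088] [0.5479 0.2646]
[ 0.     0.036 -0.085] [0.5409 0.2707]
[ 0.     0.043 -0.082] [0.5345 0.2773]
[ 0.     0.05  -0.078] [0.5288 0.2846]
[ 0.     0.056 -0.073] [0.5236 0.2923]
[ 0.     0.063 -0.068] [0.5192 0.3004]
[ 0.     0.068 -0.062] [0.5155 0.3088]
[ 0.     0.073 -0.056] [0.5125 0.3176]
[ 0.     0.078 -0.05 ] [0.5103 0.3266]
[ 0.     0.082 -0.043] [0.5089 0.3357]
[ 0.     0.086 -0.035] [0.5083 0.3449]
[ 0.     0.088 -0.028] [0.5085 0.3542]
[ 0.    0.09 -0.02] [0.5095 0.3634]
```

Call:
send_rows([
  [0, -0.007, -0.027, 0],
  [0, -0.006, -0.027, 0],
  [0, -0.01, -0.055, 0],
  [0, -0.007, -0.055, 0],
  [0, -0.004, -0.055, 0],
  [0, -0.001, -0.055, 0],
  [0, 0, 0, 0],
  [0, 0, 0, 0],
])

```text
time_s: 6.3
position: [0.5826, 0.2501, 0.2797]
tcp_rot: [0.7, 0.117, 0.696, -0.111]
ft_force: [8.4, 13.4, -4.1]
grip_width: 0.0246
```

Run:
```python
from h import *
s=robot.sense();print(s["time_s"],s["position"],s["ft_force"],s["ft_torque"])
p,d=robot.capture("scene");a=cv2.resize(p[70:200,200:330,::-1],None,fx=4,fy=4)
W=pts("scene",p,d);h=cv2.cvtColor(p,cv2.COLOR_RGB2HSV)
p,d=robot.capture("top");b=cv2.resize(p[150:220,120:220,::-1],None,fx=2.7,fy=2.7)
b=cv2.copyMakeBorder(b,0,520-b.shape[0],0,0,cv2.BORDER_CONSTANT)
cv2.imwrite("pics/c3.png",np.hstack([a,b]))
```

```text
6.3 [0.58255766 0.25006638 0.27972011] [ 8.40712216 13.42834029 -4.13771366] [ 2.18186675 -1.27711903 -0.19632243]
```

View pics/c3.png

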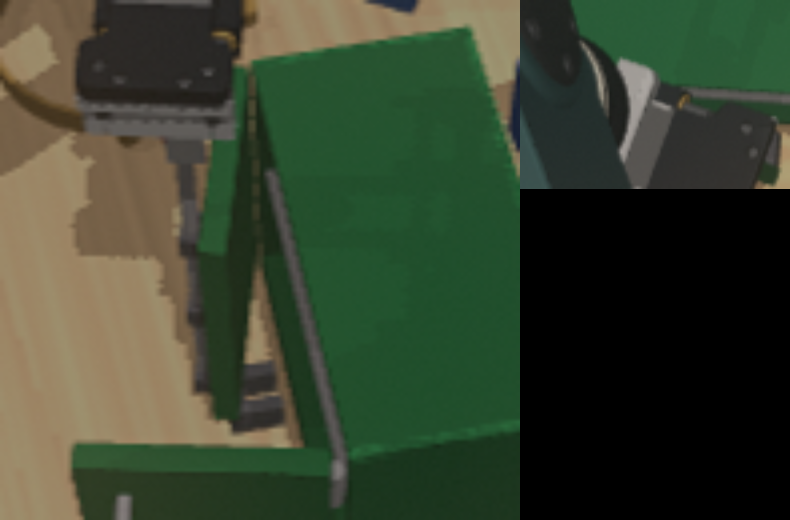

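The left half of the view shows the leaf free edge at (205,245), away from the locker. The keeper at (255,400) is empty, so the bolt has cleared. The side force suggests the knob-hinge line is yawed further than the locker face, because the bolt sits proud of the hinge. I'll refit the hinge and continue.

```bash
cat > arc.py <<'E'
from h import *
def arc(H,cmd,angs,r=.106):
    M=R([.698,.115,.698,-.115]);a=np.radians(angs)
    P=np.array(H)+r*np.c_[np.cos(a),np.sin(a)]
    D=np.c_[np.diff(np.vstack([cmd,P]),axis=0),np.zeros(len(P))]@M*10
    for q,r,p in zip(angs,D.round(3),P):print(round(q,1),r[1:],p.round(4))
E
python3 - <<'E'
from arc import *
H=(.627,.346)
print(np.degrees(np.arctan2(.2501-H[1],.5826-H[0])),np.hypot(.2501-H[1],.5826-H[0]))
arc(H,(.5801,.2468),-115.-np.array([0,4,8,12,16,20,24,24]))
E
```

```text
-114.84330021093983 0.10567956283028425
-115.0 [0.036 0.01 ] [0.5822 0.2499]
-119.0 [ 0.011 -0.073] [0.5756 0.2533]
-123.0 [ 0.016 -0.072] [0.5693 0.2571]
-127.0 [ 0.021 -0.071] [0.5632 0.2613]
-131.0 [ 0.026 -0.069] [0.5575 0.266 ]
-135.0 [ 0.03  -0.067] [0.552 0.271]
-139.0 [ 0.035 -0.065] [0.547  0.2765]
-139.0 [0. 0.] [0.547  0.2765]
```

Call:
send_rows([
  [0, 0.036, 0.01, 0],
  [0, 0.011, -0.073, 0],
  [0, 0.016, -0.072, 0],
  [0, 0.021, -0.071, 0],
  [0, 0.026, -0.069, 0],
  [0, 0.03, -0.067, 0],
  [0, 0.035, -0.065, 0],
  [0, 0, 0, 0],
])

```text
time_s: 7.4
position: [0.5524, 0.278, 0.2802]
tcp_rot: [0.702, 0.118, 0.693, -0.112]
ft_force: [14.3, 10.2, -3.5]
grip_width: 0.0239
```

Run:
```python
from arc import *
s=robot.sense();print(s["position"],s["ft_force"],s["ft_torque"],s["grip_width"])
out=[]
for n in("scene","top"):
    p,d=robot.capture(n);W=pts(n,p,d);t=redmask(p)&(W[...,1]>.1);print(n,t.sum(),W[t].round(3).tolist()[:4])
    out.append(p)
a=cv2.resize(out[0][60:200,190:330,::-1],None,fx=4,fy=4);cv2.imwrite("pics/c4.png",a)
```

```text
[0.55243567 0.27795255 0.280237  ] [14.32054271 10.19499112 -3.52925555] [ 1.71038964 -2.49498133 -0.26911209] 0.0239375656812449
scene 4 [[0.534, 0.277, 0.271], [0.534, 0.276, 0.268], [0.536, 0.275, 0.269], [0.535, 0.274, 0.267]]
top 0 []
```

View pics/c4.png

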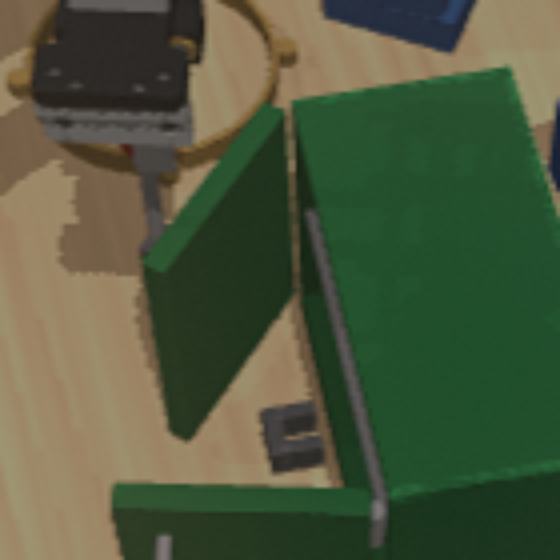

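The crop shows the leaf about 30–40° open, with the keeper empty at (290,435). A sliver of red at (127,147) on the near side of the finger means the knob has slid several mm off the pad centre. I'll release, measure again and regrip with the jaws along the arc's tangent.

Call:
send_rows([
  [0, 0, 0, 0],
  [0, 0, 0, 0],
  [0, 0, 0, 0],
  [0, 0, 0, -0.1],
  [0, 0, 0, -0.1],
  [0, 0, 0, -0.1],
  [0, 0, 0, -0.1],
  [0, 0, 0, 0],
], gripper=0)

```text
time_s: 8.5
position: [0.5471, 0.2753, 0.2788]
tcp_rot: [0.699, -0.106, 0.699, 0.105]
ft_force: [0.6, 0.3, -0.9]
grip_width: 0.0937
```

```bash
cat > see.py <<'E'
from h import *
def see():
    s=robot.sense();print(s["time_s"],s["position"],s["ft_force"],s["grip_width"]);print(R(s["tcp_rot"]).round(3).tolist())
    for n in("scene","top"):
        p,d=robot.capture(n);np.savez(n+"_l.npz",p=p,d=d);W=pts(n,p,d);t=redmask(p)&(W[...,1]>.1)&(W[...,2]>.2)
        if t.sum():print(n,t.sum(),W[t].min(0).round(3),W[t].max(0).round(3),np.median(W[t],0).round(3))
        h=cv2.cvtColor(p,cv2.COLOR_RGB2HSV)
        for k,(y0,y1) in dict(left=(.2,.42)).items():
            g=(h[...,0]>45)&(h[...,0]<85)&(h[...,1]>90)&(W[...,2]>.19)&(W[...,2]<.207)&(W[...,0]<.595)&(W[...,1]>y0)&(W[...,1]<y1)
            if g.sum()>20:print(n,"leaf",g.sum(),cv2.minAreaRect(W[g][:,:2].astype(np.float32)*1000), cv2.fitLine(W[g][:,:2].astype(np.float32),cv2.DIST_L2,0,.01,.01).ravel())
E
python3 -c "from see import *;see()"
```

```text
8.5 [0.54709549 0.27529353 0.27878967] [ 0.57533201  0.31013181 -0.90875689] 0.09370784721616755
[[-0.0, -0.295, 0.956], [-0.001, 0.956, 0.295], [-1.0, -0.001, -0.001]]
scene 53 [0.532 0.27  0.266] [0.543 0.29  0.294] [0.535 0.274 0.281]
scene leaf 155 ((565.4564208984375, 282.44189453125), (90.39097595214844, 17.918331146240234), 44.709381103515625) [0.7227002  0.69116163 0.5568503  0.27129436]
```

Call:
send_rows([
  [0, 0.06, 0, 0],
  [0, 0, 0, 0],
  [0, 0, 0, 0],
  [0, 0, 0, 0],
  [0, 0, 0, 0],
  [0, 0, 0, 0],
  [0, 0, 0, 0],
  [0, 0, 0, 0],
], gripper=1, force=10)

```text
time_s: 9.6
position: [0.5458, 0.2818, 0.2785]
tcp_rot: [0.699, -0.106, 0.699, 0.106]
ft_force: [0.3, 0.5, -1.3]
grip_width: 0.0248
```

Run:
```python
from see import *
see()
s=robot.sense();M=R(s["tcp_rot"]);H=np.array([.629,.345]);K=s["position"][:2];print(np.degrees(np.arctan2(*(K-H)[::-1])),np.hypot(*(K-H)))
angs=-142.7-np.r_[0,2,np.linspace(2,50,14)[1:]];a=np.radians(angs)
P=H+.106*np.c_[np.cos(a),np.sin(a)]
D=np.c_[np.diff(P,axis=0),np.zeros(len(P)-1)]@M*10
for r,p in zip(D.round(3),P[1:]):print(r,p.round(4))
```

```text
9.6 [0.54575454 0.28182125 0.2785086 ] [ 0.31083572  0.47191393 -1.25182926] 0.024772894886728125
[[0.0, -0.297, 0.955], [0.001, 0.955, 0.297], [-1.0, 0.0, 0.0]]
scene 67 [0.533 0.268 0.267] [0.542 0.292 0.295] [0.537 0.276 0.29 ]
scene leaf 275 ((567.2434692382812, 281.7491455078125), (90.64445495605469, 16.922849655151367), 45.80378341674805) [0.68815786 0.72556096 0.5639755  0.2768788 ]
top leaf 29 ((538.50048828125, 254.60154724121094), (8.55478572845459, 11.823921203613281), 42.15093994140625) [ 0.24559955 -0.9693714   0.5374264   0.25487515]
-142.79085848984613 0.10450371808154621
[ 0.     0.035 -0.012] [0.5425 0.2837]
[ 0.     0.066 -0.019] [0.5387 0.2894]
[ 0.     0.067 -0.015] [0.5353 0.2954]
[ 0.     0.067 -0.01 ] [0.5323 0.3015]
[ 0.     0.068 -0.006] [0.5297 0.3078]
[ 0.     0.068 -0.002] [0.5275 0.3143]
[0.    0.068 0.003] [0.5258 0.3209]
[0.    0.068 0.007] [0.5244 0.3276]
[0.    0.067 0.011] [0.5235 0.3344]
[0.    0.066 0.016] [0.5231 0.3412]
[0.    0.065 0.02 ] [0.523 0.348]
[0.    0.064 0.024] [0.5235 0.3548]
[0.    0.062 0.028] [0.5243 0.3616]
[0.    0.06  0.032] [0.5256 0.3683]
```

Good grip: 24.8 mm, almost no side force. Continue along the arc.

Call:
send_rows([
  [0, 0.035, -0.012, 0],
  [0, 0.066, -0.019, 0],
  [0, 0.067, -0.015, 0],
  [0, 0.067, -0.01, 0],
  [0, 0.068, -0.006, 0],
  [0, 0.068, -0.002, 0],
  [0, 0.068, 0.003, 0],
  [0, 0, 0, 0],
])

```text
time_s: 10.7
position: [0.5266, 0.3229, 0.2784]
tcp_rot: [0.699, -0.106, 0.699, 0.107]
ft_force: [-1.4, -0.6, -0.5]
grip_width: 0.025
```

Call:
send_rows([
  [0, 0.068, 0.007, 0],
  [0, 0.067, 0.011, 0],
  [0, 0.066, 0.016, 0],
  [0, 0.065, 0.02, 0],
  [0, 0.064, 0.024, 0],
  [0, 0.062, 0.028, 0],
  [0, 0.06, 0.032, 0],
  [0, 0, 0, 0],
])

```text
time_s: 11.7
position: [0.5267, 0.3701, 0.2783]
tcp_rot: [0.699, -0.106, 0.699, 0.107]
ft_force: [0.6, -0.1, -2.1]
grip_width: 0.0248
```

Call:
send_rows([
  [0, 0, 0, 0],
  [0, 0, 0, 0],
  [0, 0, 0, 0],
  [0, 0, 0, 0],
  [0, 0, 0, 0],
  [-0.2, 0, 0, 0],
  [-0.3, 0, 0, 0],
  [-0.4, 0, 0, 0],
], gripper=0)

```text
time_s: 12.7
position: [0.5262, 0.3688, 0.3682]
tcp_rot: [0.698, -0.106, 0.7, 0.106]
ft_force: [0.8, -0.4, 0.5]
grip_width: 0.0938
```

Call:
send_rows([
  [-0.4, 0, 0, 0],
  [0, 0, -0.5, 0],
  [0, 0, -0.5, 0],
  [0, 0, -0.5, 0],
  [0, 0, -0.5, 0],
  [0, 0, 0, 0],
  [0, 0, 0, 0],
  [0, 0, 0, 0],
])

```text
time_s: 13.7
position: [0.3367, 0.3099, 0.4078]
tcp_rot: [0.699, -0.106, 0.699, 0.106]
ft_force: [0.6, -0.2, -0.4]
grip_width: 0.0942
```

Run:
```python
from see import *
see()
p=np.load("scene_l.npz")["p"];q=np.load("top_l.npz")["p"]
cv2.imwrite("pics/c5.png",np.vstack([cv2.resize(x[:,:,::-1],(400,300)) for x in(p,q)]))
```

```text
13.7 [0.3367251  0.3099088  0.40775454] [ 0.56786525 -0.19369952 -0.40009627] 0.09417065492317322
[[-0.001, -0.296, 0.955], [-0.001, 0.955, 0.296], [-1.0, -0.0, -0.001]]
scene 164 [0.514 0.355 0.265] [0.536 0.381 0.296] [0.525 0.362 0.289]
scene leaf 335 ((546.32177734375, 352.12548828125), (19.474374771118164, 98.4888687133789), 85.24718475341797) [ 0.9968443  -0.07938167  0.5459021   0.34958717]
top 256 [0.514 0.357 0.271] [0.536 0.381 0.296] [0.525 0.365 0.293]
top leaf 478 ((546.6448364257812, 351.9529724121094), (16.139137268066406, 97.88964080810547), 84.97067260742188) [ 0.9952014  -0.0978478   0.5474989   0.35168594]
```

View pics/c5.png

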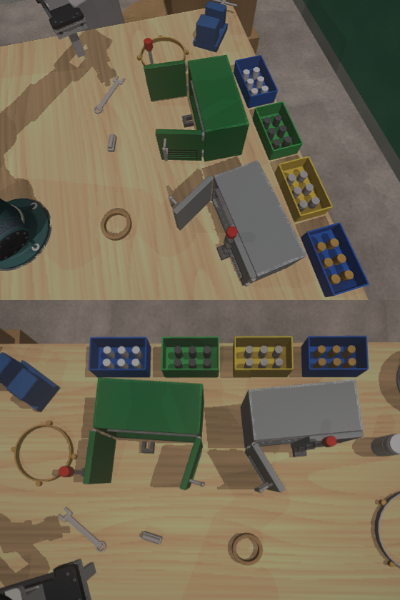

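Both views show the green leaf standing square to the locker (scene 165,80; top 98,457) with the knob raised. The grey leaf and knob look as before, and the arm is clear.

```bash
python3 -c "
from rig import robot
print(robot.close_job())"
```

```text
the job is handed in; nothing more can be done
None
```

The green locker's bolted leaf now stands open at about 91°, with its bolt still raised about 31 mm, and the job is handed in. I gripped the red knob with the leaf shut, lifted the bolt about 30 mm, swung the leaf open, then let go and backed the arm clear. It took about 14 s of the 38 s.

- **Bolt:** both views show the red knob's top at about 0.293–0.296 m, against about 0.262–0.265 m at the start.
- **Leaf angle:** both views gave the leaf's direction within about 1° of each other. In the picture it stands square to the locker.
- **Grey locker:** its leaf and knob look unchanged in the last pictures. I did not measure its knob position again at the end.
- **Forces:** the last wrist readings were under 1 N, with the robot touching nothing.

**What went wrong on the way:** my first hinge estimate was about 2 cm off in x. On the first part of the swing the side force rose to about 18 N (horizontal wrist reading), and the knob slid off the centre of the pads. I released it about 42° open, measured again and regripped with the jaws nearer the arc's direction. The rest of the swing read 2 N or less.

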